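# Start the test kiln from the glazing bench

## Robot

A 6-joint arm with a two-finger parallel gripper is mounted at the origin on the work surface. World frame = base frame: x ahead of the robot, y to its left, z up, the work surface at z = 0. Lengths are in m, angles in rad, forces in N, time in s.
With the tool pointing down it reaches from about 0.35 to 0.975 m from the base axis. Payload 4.9 kg.
Tool frame: the origin (TCP) lies midway between the tips of the shut fingers; the grasp point (between the pads) lies 19 mm behind it; z points along the fingers, y is the line along which they close (so a half turn about z gives the same grasp; the last joint's range is limited). The gripper opens to 85 mm and grips with 20 to 120 N. Pads are 22 mm wide; open, the fingers measure 114 mm over their backs; the gripper's body (76 mm by 85 mm) begins 54 mm behind the grasp point. The pads swing forward as they close: fully open they stand 13 mm farther back than shut.
Start: joints at [1.158, 0.053, 1.613, -0, 1.476, -0.119], TCP at [0.181, 0.598, 0.231] pointing down, gripper open.
Joint ranges: [-3.01, 3.01], [-1.01, 2.22], [0.06, 2.58], [-1.02, 4.17], [0.09, 2.62], [-3.14, 3.14]. Speed limits (rad/s): [2.57, 2.57, 3.14, 3.14, 3.14, 3.14].

## Interface

Orientations are given as a rotation vector (axis times angle).
In Python, from station import ctrl gives the robot as it stands.
- The arm moves only by the shell command python3 -m handwheel 'ROWS' [FORCE]. ROWS is JSON, a list of rows, each an object with "gripper": the gripper command: -1 is fully open, 1 is shut, values between are in proportion; "offset": the shift along the tool's x, y, z in mm, a list of three; "rotation": the turn, a rotation vector about the tool's x, y, z in rad, a list of three. A call has exactly 8 rows; each row is the pose to reach, as a shift and turn from the pose commanded when the call began, along the tool's axes at that moment; what a row does not reach only later rows make up. A row lasts 1/8 s, in which the tool goes at most 62.5 mm and 10.7 degrees, less where a joint would pass 70% of its speed; a pose out of reach is approached as far as the arm can. A call with a gripper value outside its range is refused whole. The fingers move at their own pace and stop on an object; FORCE is the grip in N (left out, the last holds). Time passes only in rows, so rows that repeat a pose let the fingers close, or fill a call up. It gives the time, the measured TCP pose, the force, the opening and the grip force at its end, in the units of the state.
- ctrl.get_obs(): the state, without advancing time (a new reading comes with each control period).
- ctrl.get_image(name): name is "scene" or "top"; returns a dict with "image" (420x560x3 uint8, red, green, blue), "fovy" (degrees; the focal length in pixels is half the picture's height over the tangent of half this angle, whatever the lens; pixels are square), "cx", "cy" (the principal point, pixels), "xyz" and "attitude" of the camera in the world. Camera axes: x right, y up, looking along -z (the intrinsics and any distortion apply to the point x, -y, -z); pixel columns grow to the right and rows downward; lengths in m; the calibration is good to about 2 mm. A picture is of the moment at which its call begins. There is no depth.
- ctrl.finish_job(): hands the job in; it is judged then, once.
The state is a dict: "t": time; "q": joint angles; "dq": joint speeds; "effort": joint torques, N m; "tool_pos": TCP position; "tool_rot": TCP orientation; "contact_force": force on the tool from outside, world axes, zero at the start; "wrist_torque": the same for the moment, N m; "opening": finger opening in m; "grip_force": force on a finger pad.
Only numpy, scipy, OpenCV 4.12 (cv2) and the standard library are available. Lean on these libraries where they do the work, as an engineer would, in place of code of your own. Each camera call takes 0.05 s, during which the arm holds its last target. There are 200 camera calls.

## Task

Switch on for a glaze firing with the closed fingertips: press the marked end of the red mains rocker fully down, then the marked end of the blue extractor-fan rocker fully down, then press the yellow start button on the black cordless puck all the way down, keep it down for a good second and let it come up again. Press the puck where it stands, without lifting it or pushing it along; leave the green lamp rocker on, and leave the jars, the cup and the brush where they are.

Things in the scene. Friction and masses are not known exactly. Their poses are not given: they have to be found in the camera images.
- mains (a joint): red rocker paddle (kiln mains), 62 x 36 mm, pivoting at its middle on its box's y axis. rad: 0 = off (the end on the box's +x side, marked with a white bar, stands up), 0.4 = on (that end right down). Starts off, at 0 to 0.05. No spring: friction (about 0.04 N m, some 2 to 3 N at the press point) leaves it where it is pushed, so push until it meets its stop.
- fan (a joint): blue rocker paddle (extractor fan), 62 x 36 mm, pivoting at its middle on its box's y axis. rad: 0 = off (the end on the box's +x side, marked with a white bar, stands up), 0.4 = on (that end right down). Starts off, at 0 to 0.05. No spring: friction (about 0.04 N m, some 2 to 3 N at the press point) leaves it where it is pushed, so push until it meets its stop.
- lamp (a joint): green rocker paddle (bench lamp), 62 x 36 mm, pivoting at its middle on its box's y axis. rad: 0 = off (the end on the box's +x side, marked with a white bar, stands up), 0.4 = on (that end right down). Starts on, at 0.35 to 0.4, and must stay on. No spring: friction (about 0.04 N m, some 2 to 3 N at the press point) leaves it where it is pushed, so push until it meets its stop.
- start (a joint): yellow round push button, 34 mm across, on top of the puck. Joint in m: 0 = up, 0.006 = fully down. A spring brings it back; about 1.2 N starts it, 4.8 N holds it fully down
- mains_press (a point): press point of the red rocker: on the paddle's top face, 25 mm from the pivot towards the marked (+x) end, moving with the paddle; about 64 mm above the bench when off and some 10 mm lower when on (a blunt fingertip, which also rests nearer the pivot, stops about 56 mm above the bench)
- fan_press (a point): press point of the blue rocker: on the paddle's top face, 25 mm from the pivot towards the marked (+x) end, moving with the paddle; about 64 mm above the bench when off and some 10 mm lower when on (a blunt fingertip, which also rests nearer the pivot, stops about 56 mm above the bench)
- start_top (a point): centre of the top of the yellow button, 44 mm above the bench when up
- mains_box: white fixed switch box of the red rocker, 88 (x) x 58 (y) x 30 mm, origin at the centre of its underside, on the panel 18 mm above the bench; its x axis runs along the rocker towards the marked end, z up. Its place in the row of three varies
- fan_box: white fixed switch box of the blue rocker, 88 (x) x 58 (y) x 30 mm, origin at the centre of its underside, on the panel 18 mm above the bench; its x axis runs along the rocker towards the marked end, z up. Its place in the row of three varies
- lamp_box: white fixed switch box of the green rocker, 88 (x) x 58 (y) x 30 mm, origin at the centre of its underside, on the panel 18 mm above the bench; its x axis runs along the rocker towards the marked end, z up. Its place in the row of three varies
- panel: plywood board fixed on the bench, 130 (x) x 360 (y) x 18 mm, carrying the three switch boxes in a row along its y, about 110 mm apart; origin at the centre of its underside
- puck: black round cordless puck, 60 mm across, 34 mm tall without its button, 0.17 to 0.35 kg, standing loose on the bench to the right of the panel; origin at the centre of its underside, z up
- jar_green: green glaze jar, 66 mm across, 85 mm tall, beyond the panel; stands loose, to be left alone. Origin at the centre of its underside
- jar_red: clear glaze jar with a red cap, 60 mm across, 75 mm tall, beyond the panel; stands loose, to be left alone. Origin at the centre of its underside
- cup: terracotta cup, 72 mm across, 70 mm tall, open, to the right of the puck; stands loose, to be left alone. Origin at the centre of its underside
- brush: glaze brush, 200 mm long, lying loose between the robot and the panel, to be left alone; x along its handle

How it is judged:
By the outcome, as a careful person would: the job done as asked, in the order asked, and still so for the second after the job is handed in, with the robot touching nothing.
It also fails if it takes over 53 s, if anything falls off the work surface, if the arm or the gripper's body presses on something with over 40 N, if the wrist force passes 120 N, or if a joint passes its speed limit or range.

## Working session

There is one attempt and no reset: what is moved stays moved. The work goes in short steps, Python scripts to look and compute and a shell command to move; the robot and the scene stay as the last step left them, time stands still between calls to the robot, and variables do not carry over. Pictures are saved under pics/ and viewed, at most 10 in all, crops included, and the job is handed in when it is done.

```bash
mkdir -p pics; ls; python3 - <<'E'
from station import ctrl
import cv2
for n in("scene","top"):
    d=ctrl.get_image(n); print({k:v for k,v in d.items() if k!="image"})
    cv2.imwrite(f"pics/{n}0.png",d["image"][:,:,::-1])
o=ctrl.get_obs();print(o)
E
```

```text
pics
{'fovy': 48.368952348792746, 'cx': 282.6272346438225, 'cy': 210.56885214480184, 'xyz': array([ 1.18112076, -0.62527472,  1.0587152 ]), 'attitude': array([0.61742128, 0.28015786, 0.80021628])}
{'fovy': 43.87497531445892, 'cx': 285.6582146461485, 'cy': 211.21097559670957, 'xyz': array([ 0.37090554, -0.09040357,  1.39505322]), 'attitude': array([ 0.11386091, -0.12234346, -1.59164788])}
{'t': 0.1, 'q': array([ 1.15795564e+00,  5.32961637e-02,  1.61418479e+00,  2.72876755e-06,
        1.47601301e+00, -1.18996502e-01]), 'dq': array([ 5.91239917e-04, -2.46734774e-03, -5.25700443e-03,  7.77601335e-05,
       -2.40067565e-03, -1.06847834e-03]), 'effort': array([ 1.24311155e-04, -3.94902384e+01, -3.71363533e+01, -1.30043154e-04,
        3.88435597e-03, -2.21786468e-05]), 'tool_pos': array([0.1807839 , 0.59767774, 0.23016588]), 'tool_rot': array([-4.59837256e-01, -3.10724800e+00,  2.88002102e-03]), 'contact_force': array([0.12662525, 0.35557201, 0.09950315]), 'wrist_torque': array([ 0.00521349,  0.01017794, -0.00457992]), 'grip_force': 0.0, 'opening': 0.08515148597169618}
```

View pics/top0.png

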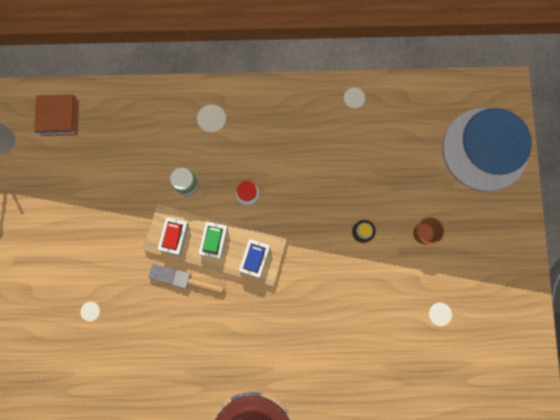

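View pics/scene0.png

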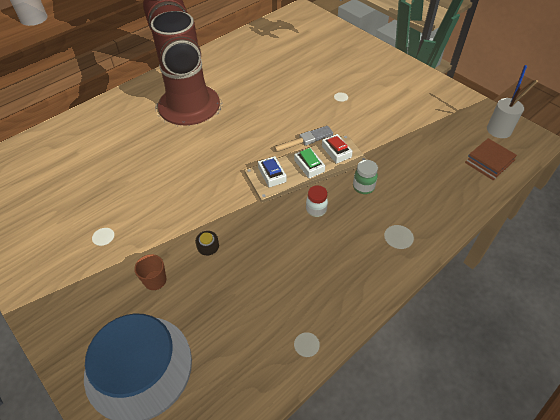

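The top view shows the red rocker near (172,236), green (212,241), blue (255,259), the puck (364,231) and the cup (429,231). The scene view agrees. I'll set up the ray casting and check it with two views.

```bash
cat > h.py <<'E'
import numpy as np, cv2
from station import ctrl
from scipy.spatial.transform import Rotation as R
class Cam:
    def __init__(s,n):
        d=ctrl.get_image(n); s.d=d; s.im=np.ascontiguousarray(d["image"])
        s.f=s.im.shape[0]/2/np.tan(np.radians(d["fovy"])/2); s.R=R.from_rotvec(d["attitude"]).as_matrix(); s.p=d["xyz"]
        s.hsv=cv2.cvtColor(s.im,cv2.COLOR_RGB2HSV)
    def proj(s,P):
        c=s.R.T@(np.array(P)-s.p); return np.array([s.d["cx"]+s.f*c[0]/-c[2], s.d["cy"]-s.f*c[1]/-c[2]])
    def ray(s,uv,z):
        v=s.R@np.array([(uv[0]-s.d["cx"])/s.f,-(uv[1]-s.d["cy"])/s.f,-1]); return s.p+v*(z-s.p[2])/v[2]
    def blob(s,lo,hi,box):
        m=cv2.inRange(s.hsv,lo,hi); k=np.zeros_like(m); x0,y0,x1,y1=box; k[y0:y1,x0:x1]=m[y0:y1,x0:x1]
        n,l,st,c=cv2.connectedComponentsWithStats(k); i=1+np.argmax(st[1:,4]); 
        ct=cv2.findContours((l==i).astype(np.uint8),cv2.RETR_EXTERNAL,cv2.CHAIN_APPROX_NONE)[0][0]
        return c[i],st[i,4],cv2.minAreaRect(ct)
E
python3 - <<'E'
from h import *
S,T=Cam("scene"),Cam("top")
for c in(S,T):
    print("base",c.proj([0,0,0]),"tcp",c.proj([.181,.598,.231]))
bl={"mains":((0,150,90),(8,255,255)),"fan":((105,150,60),(130,255,255)),"lamp":((45,150,60),(80,255,255)),"start":((22,150,100),(32,255,255))}
bx={"top":{"mains":(140,205,200,265),"fan":(235,230,280,285),"lamp":(190,215,235,265),"start":(345,215,385,250)},
"scene":{"mains":(315,130,360,165),"fan":(255,150,295,190),"lamp":(290,140,330,180),"start":(190,225,225,260)}}
for k,(lo,hi) in bl.items():
    z=.044 if k=="start" else .06
    for n,c in(("scene",S),("top",T)):
        u,a,r=c.blob(lo,hi,bx[n][k]); print(k,n,u.round(1),a,c.ray(u,z).round(4),[x for x in r])
# white dots visible? enlarge crop
for n,c,b in(("t",T,(130,180,300,310)),("s",S,(225,110,385,230))):
    x0,y0,x1,y1=b; cv2.imwrite(f"pics/crop_{n}.png",cv2.resize(c.im[y0:y1,x0:x1,::-1],None,fx=4.5,fy=4.5,interpolation=cv2.INTER_CUBIC))
E
```

```text
base [189.60188831 103.45937335] tcp [351.82697032  -1.21197853]
base [251.65654313 438.61754553] tcp [-35.15554287 387.47868441]
mains scene [336.8 143.1] 155 [0.5233 0.1861 0.06  ] [(337.2500305175781, 142.75001525878906), (18.384775161743164, 10.60660171508789), 45.0]
mains top [171.3 236.8] 290 [0.5131 0.1951 0.06  ] [(171.4470672607422, 235.4882354736328), (13.666620254516602, 23.75388526916504), 12.528807640075684]
fan scene [274.6 167.9] 54 [ 0.472  -0.0214  0.06  ] [(273.2935791015625, 165.8119354248047), (13.792698860168457, 11.015003204345703), 73.3007583618164]
fan top [253.3 259.4] 236 [ 0.4499 -0.0146  0.06  ] [(253.5500030517578, 258.8500061035156), (12.332881927490234, 20.238576889038086), 18.434947967529297]
lamp scene [315.5 161.5] 11 [0.5345 0.0842 0.06  ] [(315.0, 161.0), (4.0, 8.0), 90.0]
lamp top [211.7 239.9] 164 [0.5025 0.0915 0.06  ] [(211.76416015625, 240.0754852294922), (11.126204490661621, 17.856870651245117), 15.945395469665527]
start scene [205.8 237.9] 113 [ 0.5257 -0.3114  0.044 ] [(206.0, 238.0), (10.0, 12.0), 90.0]
start top [364.5 229.9] 106 [ 0.5206 -0.3046  0.044 ] [(364.5, 230.0), (10.0, 11.0), 90.0]
```

View pics/crop_t.png

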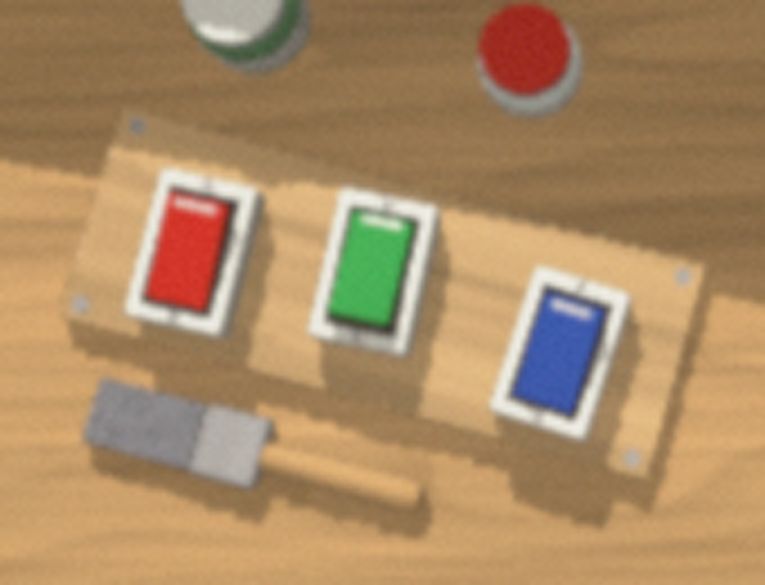

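View pics/crop_s.png

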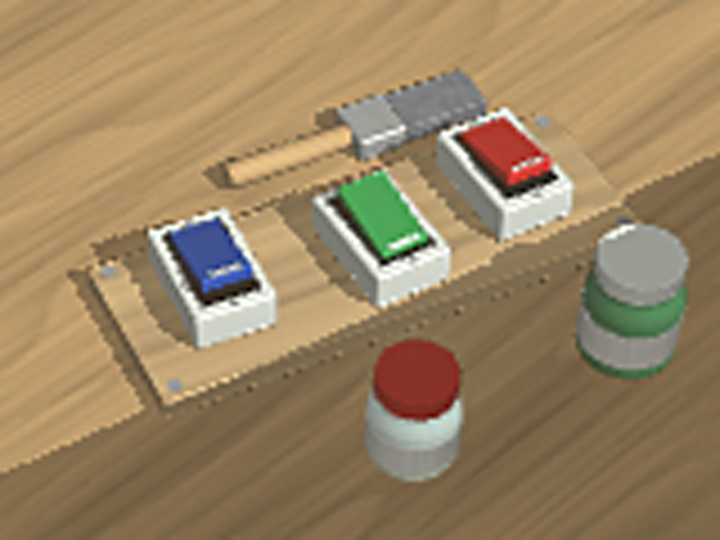

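The crops show the white bars (marked ends) pointing away from the robot. In the top crop they are at red (196,205), green (382,220) and blue (572,308). In the scene crop, red is (529,165) and blue (225,272). I'll triangulate the bars, box corners and button.

```bash
python3 - <<'E'
from h import *
S,T=Cam("scene"),Cam("top")
def tri(u,v):
    ds=[c.R@np.array([(w[0]-c.d["cx"])/c.f,-(w[1]-c.d["cy"])/c.f,-1]) for c,w in((S,u),(T,v))]
    ds=[d/np.linalg.norm(d) for d in ds]
    A=[np.eye(3)-np.outer(d,d) for d in ds]
    P=np.linalg.solve(A[0]+A[1],A[0]@S.p+A[1]@T.p)
    return P.round(4),[round(float(np.linalg.norm(a@(P-c.p)))*1e3,1) for a,c in zip(A,(S,T))]
s=lambda x,y:(225+(x+.5)/4.5-.5,110+(y+.5)/4.5-.5); t=lambda x,y:(130+(x+.5)/4.5-.5,180+(y+.5)/4.5-.5)
print("redbar",tri(s(529,165),t(196,205)))
print("bluebar",tri(s(225,272),t(572,308)))
print("greenbar",tri(s(405,242),t(382,220)))
print("btn",tri((206,238),(364.5,230)))
# white rims on top view, z=.048; rim in shade/no shade
for n,b in(("mains",(155,214,192,258)),("lamp",(196,218,232,262)),("fan",(236,236,274,282))):
    x0,y0,x1,y1=b
    sub=T.hsv[y0:y1,x0:x1]; m=((sub[...,1]<45)&(sub[...,2]>150)).astype(np.uint8)
    ct=max(cv2.findContours(m,cv2.RETR_EXTERNAL,cv2.CHAIN_APPROX_NONE)[0],key=cv2.contourArea)
    r=cv2.boxPoints(cv2.minAreaRect(ct))+[x0,y0]
    P=np.array([T.ray(p,.048)[:2] for p in r]); c=P.mean(0)
    e=[P[1]-P[0],P[2]-P[1]]; e.sort(key=lambda v:-np.linalg.norm(v)); L=e[0]*np.sign(e[0][0])
    print(n,c.round(4),[np.linalg.norm(v).round(4) for v in e],"yaw",np.arctan2(L[1],L[0]).round(3))
sub=T.hsv[210:252,344:386]; m=(sub[...,2]<60).astype(np.uint8); print("puck dark",cv2.minEnclosingCircle(max(cv2.findContours(m,0,2)[0],key=cv2.contourArea)))
sub=T.hsv[220:242,354:376]; m=((sub[...,1]>150)&(sub[...,2]>90)&(sub[...,0]>20)).astype(np.uint8); print("btn",cv2.minEnclosingCircle(max(cv2.findContours(m,0,2)[0],key=cv2.contourArea)))
# camera check: projected vs seen puck in scene
print(S.proj([.5206,-.3046,.044]),S.proj([.524,-.31,.044]))
E
```

```text
redbar (array([0.5428, 0.1905, 0.0579]), [0.8, 0.8])
bluebar (array([ 0.4781, -0.0248,  0.0584]), [1.4, 1.4])
greenbar (array([0.5323, 0.0846, 0.0504]), [1.1, 1.1])
btn (array([ 0.5208, -0.3072,  0.0345]), [1.3, 1.3])
mains [0.5175 0.1956] [np.float64(0.0876), np.float64(0.0583)] yaw -0.25
lamp [0.504 0.091] [np.float64(0.0886), np.float64(0.0584)] yaw -0.224
fan [ 0.4543 -0.016 ] [np.float64(0.0877), np.float64(0.0583)] yaw -0.335
puck dark ((19.553192138671875, 20.882978439331055), 10.837413787841797)
btn ((10.636363983154297, 10.0), 5.724485874176025)
[206.76755703 235.32492715] [205.88597729 237.24908949]
```

Box sizes come out at 88 x 58 mm, as given. The tool's yaw already matches the panel, so no turn is needed. I'll shut the gripper and travel towards the red rocker at the present height.

```bash
python3 -m handwheel '[{"gripper":1,"offset":[-30,-19,0],"rotation":[0,0,0]},{"gripper":1,"offset":[-75,-46,0],"rotation":[0,0,0]},{"gripper":1,"offset":[-125,-77,0],"rotation":[0,0,0]},{"gripper":1,"offset":[-175,-108,0],"rotation":[0,0,0]},{"gripper":1,"offset":[-225,-139,0],"rotation":[0,0,0]},{"gripper":1,"offset":[-275,-170,0],"rotation":[0,0,0]},{"gripper":1,"offset":[-325,-201,0],"rotation":[0,0,0]},{"gripper":1,"offset":[-350,-217,0],"rotation":[0,0,0]}]' 40
python3 -m handwheel '[{"gripper":1,"offset":[-30,-18,10],"rotation":[0,0,0]},{"gripper":1,"offset":[-60,-37,30],"rotation":[0,0,0]},{"gripper":1,"offset":[-90,-55,60],"rotation":[0,0,0]},{"gripper":1,"offset":[-114,-70,100],"rotation":[0,0,0]},{"gripper":1,"offset":[-114,-70,130],"rotation":[0,0,0]},{"gripper":1,"offset":[-114,-70,140],"rotation":[0,0,0]},{"gripper":1,"offset":[-114,-70,140],"rotation":[0,0,0]},{"gripper":1,"offset":[-114,-70,140],"rotation":[0,0,0]}]'
python3 - <<'E'
from h import *
o=ctrl.get_obs();print(o["tool_pos"],o["tool_rot"],R.from_rotvec(o["tool_rot"]).as_matrix().round(3))
S,T=Cam("scene"),Cam("top"); print(S.proj(o["tool_pos"]),T.proj(o["tool_pos"]))
a=cv2.resize(S.im[60:180,250:400,::-1],None,fx=4,fy=4,interpolation=2);b=cv2.resize(T.im[170:290,120:170+50,::-1],None,fx=4,fy=4,interpolation=2)
cv2.imwrite("pics/a1.png",np.hstack([a,b])[:, :800] if a.shape[1]<=600 else a)
E
```

```text
t: 1.3
tool_pos: [0.4547, 0.2869, 0.2314]
tool_rot: [0.464, 3.107, -0.0]
contact_force: [-0.6, 0.4, 0.5]
opening: -0.0001
grip_force: 0.0
t: 2.3
tool_pos: [0.543, 0.1897, 0.0932]
tool_rot: [0.458, 3.105, 0.002]
contact_force: [0.7, 0.3, 1.0]
opening: 0.0002
grip_force: 0.0
[0.54300385 0.18973985 0.09319057] [4.58363206e-01 3.10510951e+00 1.68043477e-03] [[-0.957  0.289  0.003]
 [ 0.289  0.957  0.001]
 [-0.003  0.001 -1.   ]]
[343.42446814 137.80601411] [170.75487965 223.53106319]
```

View pics/a1.png

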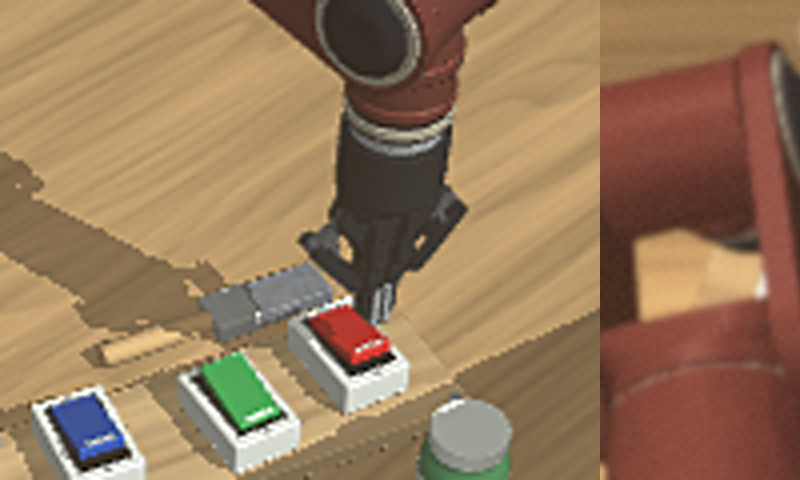

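The scene crop shows the shut tips at about (345,139) px, against a projected (343.4,137.8). The red bar is at about (342.5,146). Next I'll check where the tip would land.

```bash
python3 - <<'E'
from h import *
S=Cam("scene")
for P in([.543,.1897,.066],[.5417,.1894,.064],[.533,.192,.066],[.4779,-.0242,.064],[.5225,-.3065,.044]):print(P,S.proj(P))
m=cv2.inRange(S.hsv,(0,0,150),(180,90,255))
for n,(x0,y0,x1,y1) in {"redbar":(333,142,350,150),"bluebar":(268,165,284,175)}.items():
    ys,xs=np.where(m[y0:y1,x0:x1]);print(n,xs.mean()+x0,ys.mean()+y0,len(xs))
E
```

```text
[0.543, 0.1897, 0.066] [342.54411276 144.44954036]
[0.5417, 0.1894, 0.064] [342.09785343 144.75386579]
[0.533, 0.192, 0.066] [340.65071344 142.3745596 ]
[0.4779, -0.0242, 0.064] [275.1686081  168.53818577]
[0.5225, -0.3065, 0.044] [206.61756002 236.16269971]
redbar 345.2105263157895 145.6315789473684 19
bluebar 278.8529411764706 168.91176470588235 34
```

The tip sits right over the bar end. Pressing down in steps.

```bash
python3 -m handwheel '[{"gripper":1,"offset":[0,0,12],"rotation":[0,0,0]},{"gripper":1,"offset":[0,0,22],"rotation":[0,0,0]},{"gripper":1,"offset":[0,0,27],"rotation":[0,0,0]},{"gripper":1,"offset":[0,0,30],"rotation":[0,0,0]},{"gripper":1,"offset":[0,0,33],"rotation":[0,0,0]},{"gripper":1,"offset":[0,0,35],"rotation":[0,0,0]},{"gripper":1,"offset":[0,0,36],"rotation":[0,0,0]},{"gripper":1,"offset":[0,0,36],"rotation":[0,0,0]}]'
```

```text
t: 3.45
tool_pos: [0.5431, 0.1892, 0.0561]
tool_rot: [0.46, 3.105, 0.001]
contact_force: [4.1, -2.1, 3.0]
opening: 0.0
grip_force: 2.2
```

```bash
python3 -m handwheel '[{"gripper":1,"offset":[0,0,1],"rotation":[0,0,0]},{"gripper":1,"offset":[0,0,2],"rotation":[0,0,0]},{"gripper":1,"offset":[0,0,3],"rotation":[0,0,0]},{"gripper":1,"offset":[0,0,4],"rotation":[0,0,0]},{"gripper":1,"offset":[0,0,4],"rotation":[0,0,0]},{"gripper":1,"offset":[0,0,4],"rotation":[0,0,0]},{"gripper":1,"offset":[0,0,4],"rotation":[0,0,0]},{"gripper":1,"offset":[0,0,4],"rotation":[0,0,0]}]'
```

```text
t: 4.45
tool_pos: [0.5435, 0.1893, 0.055]
tool_rot: [0.459, 3.106, 0.0]
contact_force: [-2.3, -3.9, 18.1]
opening: -0.0003
grip_force: 9.2
```

It met its stop: z 55 mm with 18 N. Lifting, then across to the blue rocker.

```bash
python3 -m handwheel '[{"gripper":1,"offset":[0,0,-15],"rotation":[0,0,0]},{"gripper":1,"offset":[0,0,-50],"rotation":[0,0,0]},{"gripper":1,"offset":[0,-20,-65],"rotation":[0,0,0]},{"gripper":1,"offset":[0,-65,-65],"rotation":[0,0,0]},{"gripper":1,"offset":[0,-115,-65],"rotation":[0,0,0]},{"gripper":1,"offset":[0,-165,-65],"rotation":[0,0,0]},{"gripper":1,"offset":[0,-205,-55],"rotation":[0,0,0]},{"gripper":1,"offset":[0,-223,-40],"rotation":[0,0,0]}]'
python3 -m handwheel '[{"gripper":1,"offset":[0,0,0],"rotation":[0,0,0]},{"gripper":1,"offset":[0,0,0],"rotation":[0,0,0]},{"gripper":1,"offset":[0,0,0],"rotation":[0,0,0]},{"gripper":1,"offset":[0,0,0],"rotation":[0,0,0]},{"gripper":1,"offset":[0,0,0],"rotation":[0,0,0]},{"gripper":1,"offset":[0,0,0],"rotation":[0,0,0]},{"gripper":1,"offset":[0,0,0],"rotation":[0,0,0]},{"gripper":1,"offset":[0,0,0],"rotation":[0,0,0]}]'
python3 - <<'E'
from h import *
S=Cam("scene"); print(S.proj(ctrl.get_obs()["tool_pos"]))
cv2.imwrite("pics/a2.png",cv2.resize(S.im[100:200,240:370,::-1],None,fx=6,fy=6,interpolation=2))
E
```

```text
t: 5.45
tool_pos: [0.4755, -0.025, 0.0901]
tool_rot: [-0.462, -3.105, -0.002]
contact_force: [0.0, 1.0, -0.0]
opening: 0.0001
grip_force: 0.0
t: 6.45
tool_pos: [0.4774, -0.0243, 0.0913]
tool_rot: [-0.46, -3.108, -0.0]
contact_force: [-0.5, -0.5, -1.1]
opening: 0.0001
grip_force: 0.0
[274.83191971 161.91478098]
```

View pics/a2.png

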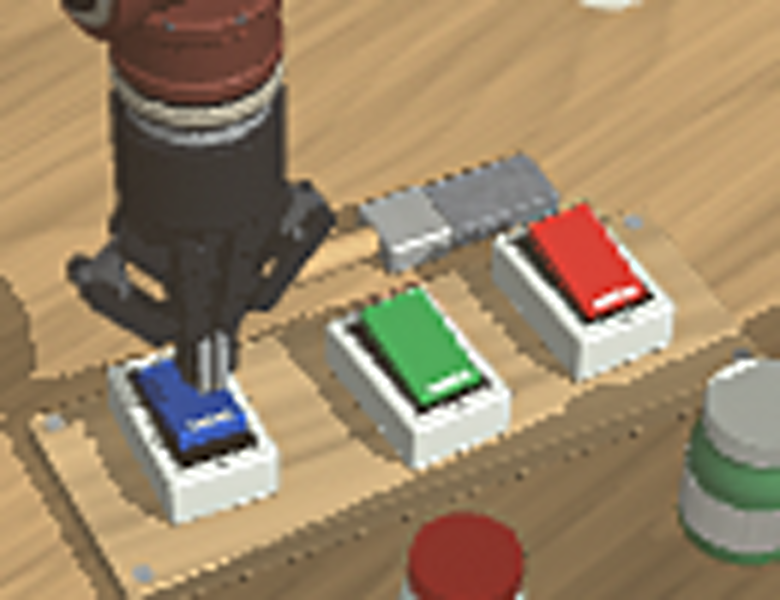

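The red rocker now lies down like the green one. The tip at crop (210,388) is above the blue bar at (212,420), so press here.

```bash
python3 -m handwheel '[{"gripper":1,"offset":[0,0,10],"rotation":[0,0,0]},{"gripper":1,"offset":[0,0,20],"rotation":[0,0,0]},{"gripper":1,"offset":[0,0,26],"rotation":[0,0,0]},{"gripper":1,"offset":[0,0,30],"rotation":[0,0,0]},{"gripper":1,"offset":[0,0,34],"rotation":[0,0,0]},{"gripper":1,"offset":[0,0,37],"rotation":[0,0,0]},{"gripper":1,"offset":[0,0,38],"rotation":[0,0,0]},{"gripper":1,"offset":[0,0,38],"rotation":[0,0,0]}]'
python3 -m handwheel '[{"gripper":1,"offset":[0,0,1],"rotation":[0,0,0]},{"gripper":1,"offset":[0,0,2],"rotation":[0,0,0]},{"gripper":1,"offset":[0,0,2],"rotation":[0,0,0]},{"gripper":1,"offset":[0,0,2],"rotation":[0,0,0]},{"gripper":1,"offset":[0,0,2],"rotation":[0,0,0]},{"gripper":1,"offset":[0,0,2],"rotation":[0,0,0]},{"gripper":1,"offset":[0,0,2],"rotation":[0,0,0]},{"gripper":1,"offset":[0,0,2],"rotation":[0,0,0]}]'
```

```text
t: 7.5
tool_pos: [0.4796, -0.025, 0.0553]
tool_rot: [0.459, 3.103, -0.001]
contact_force: [3.4, -2.3, 7.7]
opening: -0.0
grip_force: 4.0
t: 8.5
tool_pos: [0.4798, -0.025, 0.055]
tool_rot: [0.459, 3.104, -0.001]
contact_force: [-1.7, -1.7, 16.6]
opening: 0.0001
grip_force: 8.4
```

The blue rocker is at its stop too. Over to the puck.

```bash
python3 -m handwheel '[{"gripper":1,"offset":[0,0,-15],"rotation":[0,0,0]},{"gripper":1,"offset":[0,0,-45],"rotation":[0,0,0]},{"gripper":1,"offset":[-10,-20,-65],"rotation":[0,0,0]},{"gripper":1,"offset":[-33,-70,-65],"rotation":[0,0,0]},{"gripper":1,"offset":[-57,-120,-65],"rotation":[0,0,0]},{"gripper":1,"offset":[-81,-170,-65],"rotation":[0,0,0]},{"gripper":1,"offset":[-105,-220,-60],"rotation":[0,0,0]},{"gripper":1,"offset":[-123,-257,-50],"rotation":[0,0,0]}]'
python3 -m handwheel '[{"gripper":1,"offset":[0,0,10],"rotation":[0,0,0]},{"gripper":1,"offset":[0,0,20],"rotation":[0,0,0]},{"gripper":1,"offset":[0,0,30],"rotation":[0,0,0]},{"gripper":1,"offset":[0,0,30],"rotation":[0,0,0]},{"gripper":1,"offset":[0,0,30],"rotation":[0,0,0]},{"gripper":1,"offset":[0,0,30],"rotation":[0,0,0]},{"gripper":1,"offset":[0,0,30],"rotation":[0,0,0]},{"gripper":1,"offset":[0,0,30],"rotation":[0,0,0]}]'
python3 - <<'E'
from h import *
S=Cam("scene"); p=ctrl.get_obs()["tool_pos"]; print(S.proj(p),S.proj([p[0],p[1],.044]))
cv2.imwrite("pics/a3.png",cv2.resize(S.im[140:290,110:310,::-1],None,fx=4,fy=4,interpolation=2))
E
```

```text
t: 9.5
tool_pos: [0.5201, -0.3075, 0.1008]
tool_rot: [-0.462, -3.106, -0.002]
contact_force: [-0.0, 0.0, 0.9]
opening: 0.0
grip_force: 0.0
t: 10.5
tool_pos: [0.5208, -0.306, 0.0716]
tool_rot: [0.46, 3.107, -0.0]
contact_force: [0.0, 1.0, -1.0]
opening: 0.0
grip_force: 0.0
[204.94056281 229.62166555] [206.37513689 235.66844531]
```

View pics/a3.png

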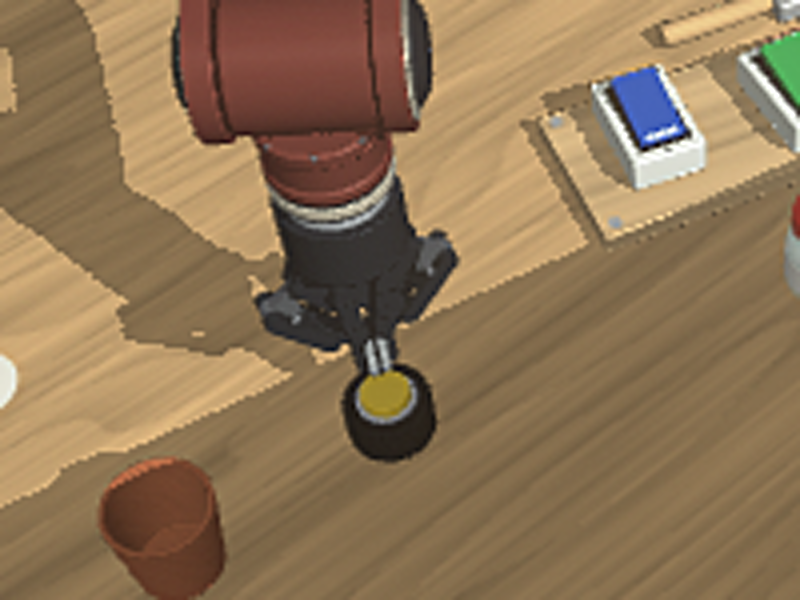

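The blue rocker is down. The tip at crop (378,373) is above the button, centred at (386,393), a few mm short. I'll shift 3 mm forward, press slowly and hold.

```bash
python3 -m handwheel '[{"gripper":1,"offset":[-3,0,5],"rotation":[0,0,0]},{"gripper":1,"offset":[-3,0,15],"rotation":[0,0,0]},{"gripper":1,"offset":[-3,0,22],"rotation":[0,0,0]},{"gripper":1,"offset":[-3,0,26],"rotation":[0,0,0]},{"gripper":1,"offset":[-3,0,29],"rotation":[0,0,0]},{"gripper":1,"offset":[-3,0,32],"rotation":[0,0,0]},{"gripper":1,"offset":[-3,0,35],"rotation":[0,0,0]},{"gripper":1,"offset":[-3,0,37],"rotation":[0,0,0]}]'
python3 -m handwheel '[{"gripper":1,"offset":[0,0,1],"rotation":[0,0,0]},{"gripper":1,"offset":[0,0,1],"rotation":[0,0,0]},{"gripper":1,"offset":[0,0,1],"rotation":[0,0,0]},{"gripper":1,"offset":[0,0,1],"rotation":[0,0,0]},{"gripper":1,"offset":[0,0,1],"rotation":[0,0,0]},{"gripper":1,"offset":[0,0,1],"rotation":[0,0,0]},{"gripper":1,"offset":[0,0,1],"rotation":[0,0,0]},{"gripper":1,"offset":[0,0,1],"rotation":[0,0,0]}]'
```

```text
t: 11.55
tool_pos: [0.5237, -0.3069, 0.0376]
tool_rot: [-0.459, -3.106, -0.001]
contact_force: [-11.9, 8.7, 26.2]
opening: -0.0001
grip_force: 12.9
t: 12.55
tool_pos: [0.5238, -0.3069, 0.0377]
tool_rot: [-0.459, -3.106, -0.001]
contact_force: [-11.3, 8.1, 25.7]
opening: -0.0001
grip_force: 12.1
```

Fully down (z 37.7 mm, 26 N) and steady. Holding a little longer, then straight up.

```bash
python3 -m handwheel '[{"gripper":1,"offset":[0,0,0],"rotation":[0,0,0]},{"gripper":1,"offset":[0,0,0],"rotation":[0,0,0]},{"gripper":1,"offset":[0,0,0],"rotation":[0,0,0]},{"gripper":1,"offset":[0,0,-3],"rotation":[0,0,0]},{"gripper":1,"offset":[0,0,-7],"rotation":[0,0,0]},{"gripper":1,"offset":[0,0,-12],"rotation":[0,0,0]},{"gripper":1,"offset":[0,0,-25],"rotation":[0,0,0]},{"gripper":1,"offset":[0,0,-50],"rotation":[0,0,0]}]'
python3 -m handwheel '[{"gripper":1,"offset":[0,0,-30],"rotation":[0,0,0]},{"gripper":1,"offset":[0,0,-80],"rotation":[0,0,0]},{"gripper":1,"offset":[0,0,-120],"rotation":[0,0,0]},{"gripper":1,"offset":[0,0,-120],"rotation":[0,0,0]},{"gripper":1,"offset":[0,0,-120],"rotation":[0,0,0]},{"gripper":1,"offset":[0,0,-120],"rotation":[0,0,0]},{"gripper":1,"offset":[0,0,-120],"rotation":[0,0,0]},{"gripper":1,"offset":[0,0,-120],"rotation":[0,0,0]}]'
python3 - <<'E'
from h import *
S=Cam("scene"); print(S.blob((22,150,100),(32,255,255),(190,225,225,260)))
cv2.imwrite("pics/a4.png",cv2.resize(S.im[120:290,110:390,::-1],None,fx=2.8,fy=2.8,interpolation=2))
E
```

```text
t: 13.55
tool_pos: [0.5227, -0.3061, 0.0825]
tool_rot: [-0.46, -3.105, -0.002]
contact_force: [-0.0, 0.0, 0.2]
opening: 0.0002
grip_force: 0.0
t: 14.55
tool_pos: [0.5233, -0.3066, 0.2024]
tool_rot: [-0.46, -3.107, -0.001]
contact_force: [0.9, -0.3, 1.0]
opening: 0.0004
grip_force: 0.0
(array([205.83185841, 237.94690265]), np.int32(113), ((206.0, 238.0), (10.0, 12.0), 90.0))
```

View pics/a4.png

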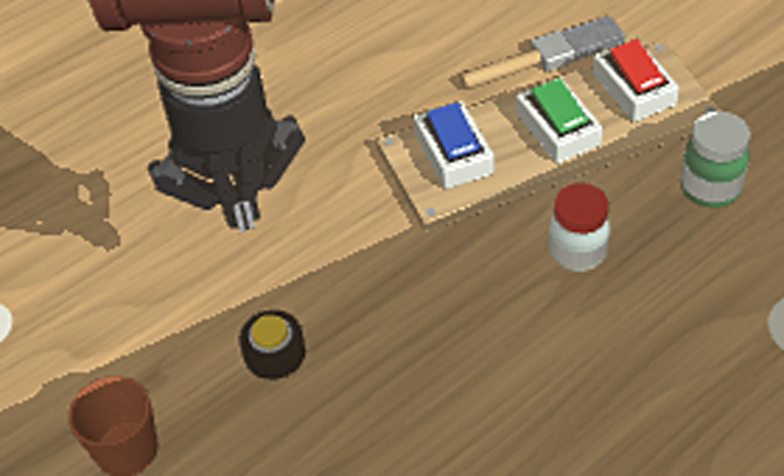

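The view shows all three rockers down at their marked ends. The button is up at (205.8,237.9) px, the same place as at the start, and nothing else has moved.

```bash
python3 -c "
from station import ctrl
print(ctrl.finish_job())"
```

```text
the job is handed in; nothing more can be done
None
```

The job is done and handed in at about 15 s: I pressed the red mains rocker and then the blue fan rocker down to their stops, then held the yellow start button fully down for over a second and let it come back up; the final picture shows the puck in place, the green lamp rocker still on, and the jars, cup and brush where they were.

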